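# Store a drilled clay sample on the bent rod stand

## Task

Pick up the terracotta sample with the large hole in its round head, thread the hole over the raised tip of the bent steel rod, slide it down the sloping leg and round the bend, and lower it until it lies flat on the stand's wooden foot. Do not let it drop, and leave the undrilled sample where it lies.

Things in the scene. Friction and masses are not known exactly. Their poses are not given: they have to be found in the camera images.
- sample_grip (a point): Middle of the handle of the drilled terracotta sample, where to grip it: a loose plate (90 g) 10 mm thick lying flat, handle roughly towards the robot. The handle is 30 mm wide (y) and reaches 45 mm to either side of this point; then comes a round head 62 mm across with a 38 mm through hole. Point half-way up, 5 mm above the underside. x points along the handle to the hole, z up.
- sample_hole (a point): Centre of the 38 mm hole in the sample's head, half-way through its 10 mm thickness; 75 mm from sample_grip along the sample's x. Axes as sample_grip; z is the hole's axis.
- stand: Fixed stand: dark wooden disc 120 mm wide, 12 mm high, origin under its centre, z up. Its 10 mm steel rod (y = 0) rises upright to z = 80 mm, bends through (x, z) = (4, 90) and (12, 99), then slopes at 45 deg along +x (roughly away from the robot) to its tip at (58, 145). The level sample passes if its hole keeps within 6 mm of the rod's centre line. Ignore the straight-rod stand.
- blank: The undrilled terracotta sample: loose, same outline, size and colour as the drilled one, but its head is a solid disc. Origin under the middle of its handle, x along the handle to the head. A wooden paddle of like size lies in the same row.
There are look-alikes about, which are no part of the job. Leave any blue or yellow look-alike of the part that bears sample_grip alone.

How it is judged:
At the end, for the whole second after the job is handed in: The sample lies flat (within 10 degrees) on the wooden foot of the bent rod stand, the rod's upright leg through its hole (hole centre within 20 mm of the foot's centre, at most 7 mm above its resting height), let go; the undrilled sample is within 30 mm of where it lay (horizontal distance between sample_hole and stand below 0.02 m and z of sample_hole in the frame of stand below 0.024 m and angle between sample_hole's own z axis and vertical below 0.17 rad and distance of blank from where it was at the start of the episode below 0.03 m); the robot touches nothing.
It fails at once if the sample was dropped down the rod: let go with its hole on the rod more than 25 mm above its resting height (x of sample_hole in the frame of stand between -0.02 and 0.08 m and horizontal distance between sample_hole and stand below 0.08 m and z of sample_hole in the frame of stand above 0.042 m and contact force between the fingers and anything else below 0.05 N).
It also fails if it takes over 45 s, if anything falls off the work surface, if the arm or the gripper's body presses on something with over 40 N, if the wrist force passes 120 N, or if a joint passes its speed limit or range.

## Robot

A 6-joint arm with a two-finger parallel gripper is mounted at the origin on the work surface. World frame = base frame: x ahead of the robot, y to its left, z up, the work surface at z = 0. Lengths are in m, angles in rad, forces in N, time in s.
With the tool pointing down it reaches from about 0.325 to 0.9 m from the base axis. Payload 6.1 kg.
Tool frame: the origin (TCP) lies midway between the tips of the shut fingers; the grasp point (between the pads) lies env.grip_depth behind it (env.grip_depth is the distance from the TCP to the grasp point, in m); z points along the fingers, y is the line along which they close (so a half turn about z gives the same grasp; the last joint's range is limited). The gripper opens to 87 mm and grips with 3 to 60 N. Pads are 19 mm wide; open, the fingers measure 117 mm over their backs; the gripper's body (75 mm by 190 mm) begins 51 mm behind the grasp point.
Start: joints at [-1.278, 0.22, 1.526, -0, 1.395, -0.126], TCP at [0.254, -0.571, 0.19] pointing down, gripper open.
Joint ranges: [-2.98, 2.98], [-0.91, 2.08], [0.09, 2.57], [-1.24, 4.39], [0.2, 2.65], [-2.68, 2.68]. Speed limits (rad/s): [2.57, 2.57, 3.01, 3.14, 3.14, 3.14].

## Interface

Orientations are given as a unit quaternion [w, x, y, z].
In Python, from workcell import env gives the robot as it stands.
- The arm moves only by the tool step_arm, never from a script. Its argument "targets" is a list that holds one entry, the list of rows, each a list of 4 numbers: the shift along the tool's x, y, z each as a share of 40 mm, from -1 to 1, then the turn about the tool's z as a share of 45 degrees, from -1 to 1. In form: [[[tx, ty, tz, turn], ...]]. A call has exactly 10 rows; each row shifts and turns the commanded pose from where the row before left it, along the tool's axes as they then stand; what a row does not reach is not made up. A row lasts 1/12 s, in which the tool goes at most 41.7 mm and 7.16 degrees, less where a joint would pass 70% of its speed; a pose out of reach is approached as far as the arm can. A call with a number of a shift or a turn outside -1 to 1 is refused whole. A call with a gripper value outside its range is refused whole. "hand" is the finger opening in mm, from 0 to 87, set as the call begins (left out, the last holds). The fingers move at their own pace and stop on an object; "squeeze" is the grip in N (left out, the last holds). Time passes only in rows, so rows that do not move let the fingers close, or fill a call up. It gives the time, the measured TCP pose, the force, the opening and the grip force at its end, in the units of the state.
- env.sense(): the state, without advancing time (a new reading comes with each control period).
- env.get_image(name): name is "scene" or "top" or "wrist"; returns a dict with "color" (400x640x3 uint8, red, green, blue), "camera_matrix" (3x3 intrinsics, pixels), "camera_from_world" (4x4, takes a point from world to camera coordinates). Camera axes: x right, y up, looking along -z (the intrinsics and any distortion apply to the point x, -y, -z); pixel columns grow to the right and rows downward; lengths in m; the calibration is good to about 2 mm. A picture is of the moment at which its call begins. There is no depth.
- env.finish_job(): hands the job in; it is judged then, once.
Trained networks look in a picture, given as the dict that the camera call returned (one of the last four; its "shot" number tells which), for a name from the list of things; names that differ only in an ending like _2 or _b are one class to them, and where a whole thing is asked for, a point or a joint stands for the part that bears it (a point fixed in the world has none). Each returns a list of dicts, best first, with "confidence" (0 to 1); they miss things now and then, are a little off and sometimes report something else, mostly with a low value. They report only what shows in the picture. A call takes as long as a camera call. They do not tell look-alikes from the thing itself.
- env.look_for(picture, label): "position" ([column, row] as shares, 0 to 1, of the picture: columns of its width, rows of its height, amid what is visible of it).
- env.regions_of(picture, label): "mask" (400x640 bool, what is visible of it) and "position" ([column, row] as shares, 0 to 1, of the picture: columns of its width, rows of its height, amid what is visible of it).
- env.spot_point(picture, label): "position" ([column, row] as shares, 0 to 1, of the picture: columns of its width, rows of its height: a listed point, or the origin of a listed thing).
The state is a dict: "t": time; "q": joint angles; "joint_vel": joint speeds; "joint_torque": joint torques, N m; "position": TCP position; "ee_rot": TCP orientation; "force": force on the tool from outside, world axes, zero at the start; "wrist_torque": the same for the moment, N m; "grip_width": finger opening in m; "grasp_force": force on a finger pad.
Only numpy, scipy, OpenCV 4.12 (cv2) and the standard library are available. Lean on these libraries where they do the work, as an engineer would, in place of code of your own. Each camera call takes 0.05 s, during which the arm holds its last target. There are 200 camera calls.

## Working session

There is one attempt and no reset: what is moved stays moved. The work goes in short steps, Python scripts to look and compute and a tool call to move; the robot and the scene stay as the last step left them, time stands still between calls to the robot, and variables do not carry over. Pictures are saved under pics/ and viewed, at most 10 in all, crops included, and the job is handed in when it is done.

Besides the shell and the picture viewer there is one more tool, called after ">>>" in YAML: its name, and indented under it one key for each argument. step_arm: Moves the arm, as the interface text tells. Its arguments: {"type":"object","properties":{"targets":{"type":"array"},"hand":{"type":"number"},"squeeze":{"type":"number"}},"required":["targets"]}

```bash
mkdir -p pics; ls; cat > h.py <<'E'
import numpy as np, cv2
from workcell import env
def save(p,n,crop=None,s=1):
    im=p["color"][:,:,::-1]
    if crop: a,b,c,d=crop; im=im[b:d,a:c]
    cv2.imwrite("pics/"+n,cv2.resize(np.ascontiguousarray(im),None,fx=s,fy=s,interpolation=cv2.INTER_CUBIC))
def ray(p,uv):
    K=np.array(p["camera_matrix"]);T=np.array(p["camera_from_world"])
    d=np.linalg.solve(K,[uv[0],uv[1],1]); d=np.array([d[0],-d[1],-d[2]])
    R=T[:3,:3]; return -R.T@T[:3,3], R.T@d
def at_z(p,uv,z):
    o,d=ray(p,uv); return o+d*(z-o[2])/d[2]
def proj(p,X):
    K=np.array(p["camera_matrix"]);T=np.array(p["camera_from_world"])
    c=T[:3,:3]@np.asarray(X)+T[:3,3]; v=K@[c[0],-c[1],-c[2]]; return v[:2]/v[2]
def tri(l):
    A=np.zeros((3,3));b=np.zeros(3)
    for p,uv in l:
        o,d=ray(p,uv); d=d/np.linalg.norm(d); M=np.eye(3)-np.outer(d,d); A+=M;b+=M@o
    return np.linalg.solve(A,b)
def px(r): return np.array(r["position"])*[640,400]
E
python3 - <<'E'
from h import *
P={n:env.get_image(n) for n in("scene","top")}
print(env.sense(),env.grip_depth)
for n,p in P.items():
    save(p,n+".png")
    print(n,p.keys(),"cam",ray(p,(320,200))[0].round(3))
    for l,z in(("sample_grip",.005),("sample_hole",.005),("stand",0),("blank",0)):
        for r in env.spot_point(p,l)[:5]: print(l,px(r).round(1),round(r["confidence"],2),at_z(p,px(r),z).round(3))
E
```

```text
pics
{'t': 0.1, 'q': array([-1.27810289e+00,  2.21180116e-01,  1.52750228e+00, -2.77538663e-05,
        1.39468339e+00, -1.26091721e-01]), 'joint_vel': array([-1.36654298e-03, -2.11527931e-03, -3.80749330e-03, -7.69348205e-04,
       -5.89586590e-04, -8.53174616e-06]), 'joint_torque': array([ 1.97207934e-03, -4.95941806e+01, -3.88518584e+01,  7.02738902e-02,
        5.15165424e-02, -3.45869705e-05]), 'position': array([ 0.25396923, -0.57039817,  0.18922339]), 'ee_rot': array([-8.82351146e-04,  9.78156464e-01,  2.07868095e-01, -8.73787478e-05]), 'force': array([-0.39187995, -1.23264906,  0.00860464]), 'wrist_torque': array([ 0.00618179, -0.0137228 ,  0.01693328]), 'grasp_force': 0.0, 'grip_width': 0.08716971038997087} 0.0187
scene dict_keys(['color', 'camera_matrix', 'camera_from_world', 'shot']) cam [ 1.155 -0.933  0.875]
sample_grip [203.4 312. ] 0.85 [ 0.45  -0.515  0.005]
sample_grip [265.8 271.2] 0.84 [ 0.467 -0.33   0.005]
sample_grip [303.  196.3] 0.76 [ 0.327 -0.03   0.005]
sample_grip [272.3 228.4] 0.75 [ 0.362 -0.198  0.005]
sample_grip [202.3 251.3] 0.67 [ 0.285 -0.382  0.0
[... 283 characters left out ...]
 206. ] 0.55 [0.549 0.095 0.   ]
blank [317.6 256.8] 0.83 [ 0.53  -0.204  0.   ]
top dict_keys(['color', 'camera_matrix', 'camera_from_world', 'shot']) cam [ 0.38  -0.076  1.055]
sample_grip [296.3 227.7] 0.92 [ 0.342 -0.041  0.005]
sample_grip [397.3 178.6] 0.87 [ 0.466 -0.315  0.005]
sample_grip [471.4 182. ] 0.81 [ 0.451 -0.514  0.005]
sample_grip [431.  245.8] 0.64 [ 0.284 -0.399  0.005]
sample_hole [436.4 216.8] 0.94 [ 0.361 -0.416  0.005]
sample_hole [269.2 226.5] 0.84 [0.347 0.031 0.005]
sample_hole [365.8 242.8] 0.81 [ 0.297 -0.225  0.005]
sample_hole [404.5 150.5] 0.63 [ 0.541 -0.337  0.005]
stand [247.2 147.3] 0.63 [0.562 0.086 0.   ]
blank [357.1 157.7] 0.83 [ 0.526 -0.21   0.   ]
```

View pics/top.png

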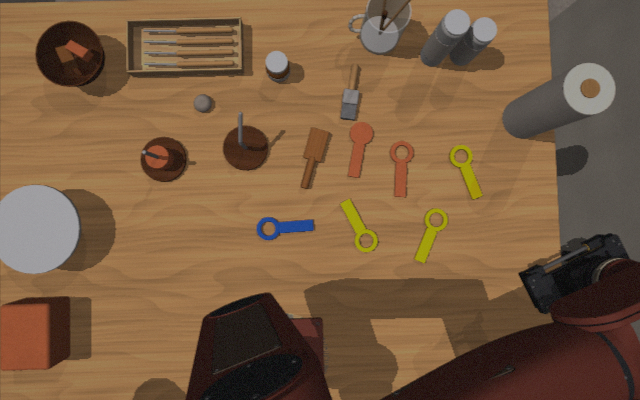

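View pics/scene.png

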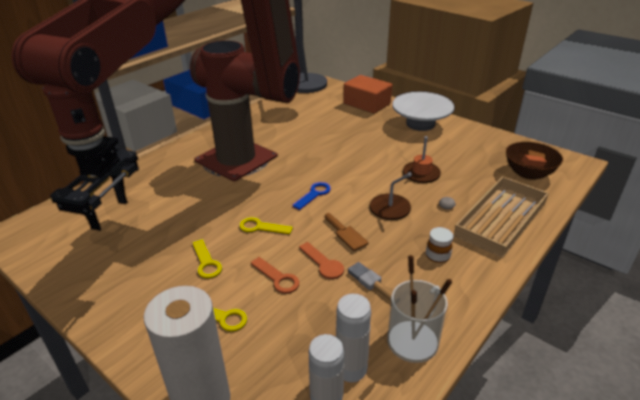

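The top view shows the drilled terracotta sample with its hole at about (402,152) and its handle at (400,180). Things it could be mistaken for:
- the blank, head at (360,133)
- the wooden paddle at (315,150)
- yellow look-alikes at (461,157), (436,219) and (366,240)
- the blue one at (268,228)

The bent rod's foot is at (245,148) with its tip near (240,115). The straight-rod stand is at (163,158). I choose the terracotta sample at (402,152) and will check it in a close crop.

```bash
python3 - <<'E'
from h import *
P={n:env.get_image(n) for n in("scene","top")}
a=P["top"]["color"][95:205,205:425]; b=P["scene"]["color"][120:230,340:450]
c=np.vstack([cv2.resize(a,None,fx=3.6,fy=3.6,interpolation=2)[:300],np.hstack([cv2.resize(b,(300,300),interpolation=2),np.zeros((300,492,3),np.uint8)])])
c=np.ascontiguousarray(c[:,:,::-1]);cv2.imwrite("pics/crop1.png",c);print(c.shape)
# fit of sample & foot
p=P["top"]
for n,p in P.items():
  for r in env.regions_of(p,"stand")[:3]:
    m=r["mask"];ys,xs=np.nonzero(m);print(n,"stand",px(r),round(r["confidence"],2),m.sum(),xs.min(),xs.max(),ys.min(),ys.max(),"top px",xs[ys==ys.min()])
  for r in env.regions_of(p,"sample_grip"):
    m=r["mask"];col=p["color"][m].mean(0)
    if col[0]>1.6*col[1] and col[2]<col[0]:
      ys,xs=np.nonzero(m);print(n,"samp",px(r),col.round(),m.sum(),xs.min(),xs.max(),ys.min(),ys.max())
      hs,hi=cv2.findContours(m.astype(np.uint8),cv2.RETR_CCOMP,cv2.CHAIN_APPROX_NONE)
      for h,k in zip(hs,hi[0]):
        if k[3]>=0: print(" hole",h.reshape(-1,2).mean(0),at_z(p,h.reshape(-1,2).mean(0),.005))
      W=np.array([at_z(p,(x,y),.01) for x,y in zip(xs,ys)]);print(" centroid",W.mean(0))
E
```

```text
(600, 792, 3)
scene stand [388.096 204.68 ] 0.63 1024 370 411 173 219 top px [407 408 409 410]
scene samp [275.392 274.32 ] [159.  87.  52.] 692 251 299 256 293
 hole [286.82857143 282.68571429] [ 0.53469909 -0.32621707  0.005     ]
 centroid [ 0.49812684 -0.32718088  0.01      ]
top stand [247.68 148.68] 0.63 1608 223 267 113 169 top px [239 240]
top samp [400.   167.68] [152.  84.  53.] 656 389 412 141 196
 hole [401.         151.66666667] [ 0.53822973 -0.32780876  0.005     ]
 centroid [ 0.49251306 -0.32194607  0.01      ]
```

View pics/crop1.png

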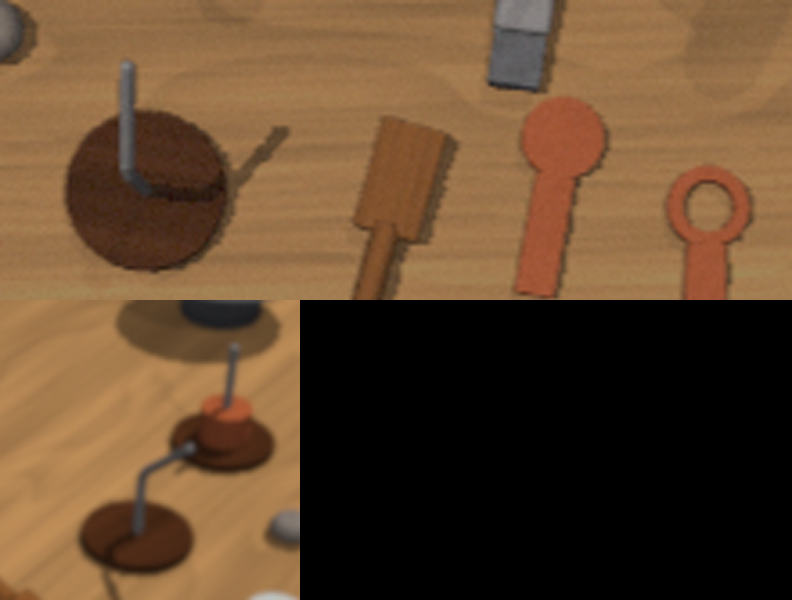

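The crop confirms the choice: open ring at about (401,152) in the top view, solid-headed blank to its left. The bent rod's tip is at (240,113) in top and (410,174) in scene, and it leans away from the robot.

```bash
python3 - <<'E'
from h import *
P={n:env.get_image(n) for n in("scene","top")}; T=P["top"];S=P["scene"]
tip=tri([(T,(240.3,113.3)),(S,(409.4,174.6))]);bend=tri([(T,(240.6,143.3)),(S,(340+145/2.727,120+170/2.727))])
foot=at_z(T,(245.8,147.8),.012);print("tip",tip,"bend",bend,"foot",foot,at_z(S,(340+137/2.727,120+236/2.727),.012))
print("yaw tip-foot",np.arctan2(*(tip-foot)[[1,0]]),np.linalg.norm((tip-foot)[:2]))
for n,p in P.items():
  for r in env.regions_of(p,"sample_grip"):
    m=r["mask"];col=p["color"][m].mean(0);ys,xs=np.nonzero(m)
    if col[0]>1.6*col[1] and col[2]<col[0]:
      W=np.array([at_z(p,(x,y),.01)[:2] for x,y in zip(xs,ys)]);w,v=np.linalg.eigh(np.cov(W.T));a=v[:,1]*np.sign(v[0,1]);print(n,"yaw",np.arctan2(a[1],a[0]),"mid",(W@a).min(),(W@a).max(),W.mean(0))
s=env.sense();print(s["position"],s["t"])
E
```

```text
tip [0.61640536 0.07728319 0.14546929] bend [0.55883096 0.08964261 0.08931001] foot [0.55857209 0.08754558 0.012     ] [0.56356747 0.0820962  0.012     ]
yaw tip-foot -0.17561980800673938 0.0587367341485153
scene yaw -0.08321729789303746 mid 0.4424874726926521 0.5962314519129934 [ 0.49883936 -0.32646504]
top yaw -0.09742902043320915 mid 0.444698034399242 0.5959525058759997 [ 0.49592915 -0.32323647]
[ 0.25413322 -0.57097147  0.19023316] 1.0
```

>>> step_arm:
  targets:
    - [[0.9,-0.45,0,0],[0.9,-0.45,0,0],[0.9,-0.45,0,0],[0.9,-0.45,0,0],[0.9,-0.45,0,0],[0.9,-0.45,0,0],[0.9,-0.45,0,0],[0.9,-0.45,0,0],[0,0,0,0.13],[0,0,0,0.13]]
  hand: 60
  squeeze: 40

```text
t: 1.83
position: [0.4604, -0.3199, 0.1904]
ee_rot: [0.0, 0.994, 0.107, 0.0]
force: [0.2, 0.3, 0.7]
grip_width: 0.0603
grasp_force: 0.0
```

>>> step_arm:
  targets:
    - [[0,0,0.5,0.13],[0,0,0.5,0.13],[0,0,0.5,0.13],[0,0,0.5,0],[0,0,0.2,0],[0,0,0,0],[0,0,0,0],[0,0,0,0],[0,0,0,0],[0,0,0,0]]

```text
t: 2.67
position: [0.4595, -0.323, 0.1037]
ee_rot: [0.001, 0.999, -0.046, 0.001]
force: [0.6, -0.2, -0.0]
grip_width: 0.0601
grasp_force: 0.0
```

```bash
python3 - <<'E'
from h import *
p=env.get_image("wrist");save(p,"w1.png")
s=env.sense();q=s["ee_rot"];print(s["t"],s["position"],"yaw",2*np.arctan2(q[2],q[1]))
for l in("sample_grip","sample_hole"):
  for r in env.spot_point(p,l)[:3]: print(l,px(r).round(1),round(r["confidence"],2),at_z(p,px(r),.005).round(4))
for r in env.regions_of(p,"sample_grip")[:2]:
  m=r["mask"]; ys,xs=np.nonzero(m);print(px(r),p["color"][m].mean(0),m.sum())
  hs,hi=cv2.findContours(m.astype(np.uint8),cv2.RETR_CCOMP,cv2.CHAIN_APPROX_NONE)
  for h,k in zip(hs,hi[0]):
    if k[3]>=0 and len(h)>30: print("hole",at_z(p,h.reshape(-1,2).mean(0),.005),len(h))
E
```

```text
2.7167 [ 0.45929813 -0.3228931   0.10345259] yaw -0.09168428577309876
sample_grip [320.3 193.9] 0.61 [ 0.4592 -0.3243  0.005 ]
sample_grip [522.9 187.1] 0.58 [ 0.4483 -0.5148  0.005 ]
[516.288 144.2  ] [168.00626003 155.3399679   41.71235955] 6230
hole [ 0.52056528 -0.48763628  0.005     ] 119
[318.592 148.68 ] [190.98804501 110.06346695  72.29940225] 5688
hole [ 0.53566367 -0.32836336  0.005     ] 122
```

View pics/w1.png

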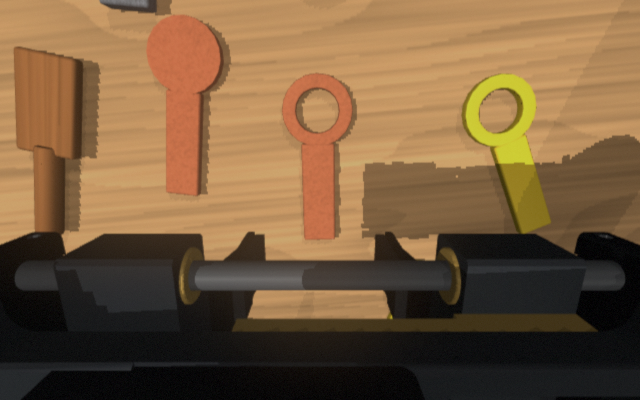

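The wrist view shows the drilled terracotta sample straight ahead between the open fingers: hole at (317,110), handle end at (319,238). Going down.

>>> step_arm:
  targets:
    - [[0.04,0,0.5,0],[0,0,0.5,0],[0,0,0.5,0],[0,0,0.4,0],[0,0,0.3,0],[0,0,0.2,0],[0,0,0.1,0],[0,0,0,0],[0,0,0,0],[0,0,0,0]]

```text
t: 3.7
position: [0.461, -0.3231, 0.0033]
ee_rot: [0.001, 0.999, -0.046, 0.001]
force: [0.8, -0.8, 0.6]
grip_width: 0.06
grasp_force: 0.0
```

>>> step_arm:
  targets:
    - [[0,0,0,0],[0,0,0,0],[0,0,0,0],[0,0,0,0],[0,0,0,0],[0,0,0,0],[0,0,0,0],[0,0,0,0],[0,0,0,0],[0,0,0,0]]
  hand: 20
  squeeze: 40

```text
t: 4.53
position: [0.4603, -0.3224, 0.0022]
ee_rot: [-0.0, 0.999, -0.046, -0.0]
force: [0.5, 0.2, 0.2]
grip_width: 0.0202
grasp_force: 0.0
```

```bash
python3 - <<'E'
from h import *
p=env.get_image("wrist");save(p,"w2.png")
S=env.get_image("scene");save(S,"s2.png",(200,200,380,320),4)
s=env.sense();q=s["ee_rot"];print(s["t"],s["position"],s["grip_width"],s["grasp_force"],proj(p,s["position"]),proj(S,s["position"]))
E
```

```text
4.6333 [ 0.46029944 -0.32244519  0.00222308] 0.020240358367132595 0.0 [319.06029954 228.4219967 ] [266.12403588 269.17134118]
```

View pics/s2.png

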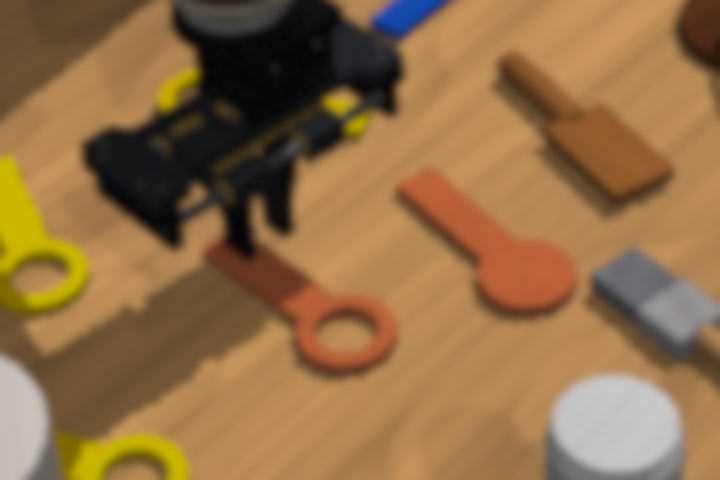

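View pics/w2.png

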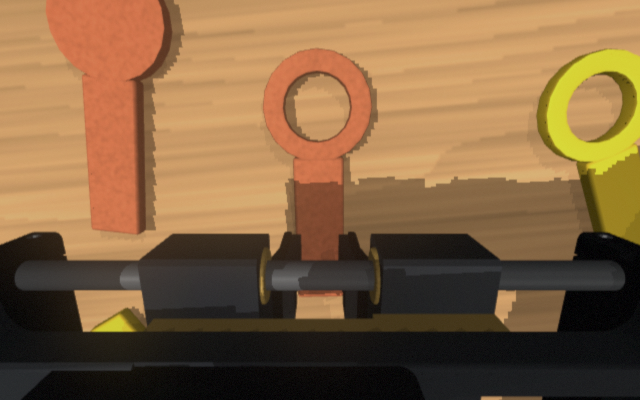

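The fingers closed to 20 mm above the handle, with tips near (266,260) in the scene view where z=0.002 would project to (266,269). The tips are higher than reported, so I'll work out by how much.

```bash
python3 - <<'E'
from h import *
p=env.get_image("wrist");S=env.get_image("scene")
print("wristcam",ray(p,(320,200))[0], "tcp",env.sense()["position"])
for r in env.regions_of(p,"sample_grip")[:3]:
  m=r["mask"];c=p["color"][m].mean(0);ys,xs=np.nonzero(m);print(px(r),c.round(),xs.min(),xs.max(),ys.min(),ys.max())
for z in(-.03,-.02,-.01,0,.01): # plate top plane height relative to believed frame
  a=at_z(p,(263.5,104),z);b=at_z(p,(371,104),z);c=at_z(p,(317,48),z);d=at_z(p,(317,106),z);print(z,"diam",np.linalg.norm(a-b).round(4),"hole",d.round(4),"handle w",np.linalg.norm(at_z(p,(294.5,190),z)-at_z(p,(344,190),z)).round(4))
x,y,_=env.sense()["position"]
for z in(0,.01,.02,.03,.04):
  print(z,[proj(S,(x,y+s,z)).round(1) for s in(-.01,0,.01)])
E
```

```text
wristcam [ 0.52868276 -0.32877198  0.19685468] tcp [ 0.46029607 -0.32243173  0.00220263]
[122.304 325.12 ] [157. 141.  42.] 91 144 308 331
[607.68 138.68] [172. 158.  41.] 537 639 48 242
[317.696 147.4  ] [175. 100.  66.] 263 371 48 296
-0.03 diam 0.0731 hole [ 0.5369 -0.3281 -0.03  ] handle w 0.0361
-0.02 diam 0.0699 hole [ 0.5365 -0.3281 -0.02  ] handle w 0.0345
-0.01 diam 0.0667 hole [ 0.5362 -0.3281 -0.01  ] handle w 0.0329
0 diam 0.0634 hole [ 0.5358 -0.3282  0.    ] handle w 0.0313
0.01 diam 0.0602 hole [ 0.5354 -0.3282  0.01  ] handle w 0.0297
0 [array([263.4, 272. ]), array([266.2, 269.8]), array([269. , 267.7])]
0.01 [array([263.1, 269.1]), array([265.9, 266.9]), array([268.7, 264.8])]
0.02 [array([262.7, 266.1]), array([265.6, 264. ]), array([268.4, 261.8])]
0.03 [array([262.4, 263.2]), array([265.3, 261. ]), array([268.1, 258.9])]
0.04 [array([262.1, 260.2]), array([265., 258.]), array([267.8, 255.9])]
```

>>> step_arm:
  targets:
    - [[0,0,0,0],[0,0,0,0],[0,0,0,0],[0,0,0,0],[0,0,0,0],[0,0,0.05,0],[0,0,0.05,0],[0,0,0.05,0],[0,0,0,0],[0,0,0,0]]
  hand: 55

```text
t: 5.62
position: [0.4601, -0.3223, -0.0041]
ee_rot: [-0.0, 0.999, -0.046, -0.0]
force: [0.3, -0.4, -0.1]
grip_width: 0.055
grasp_force: 0.0
```

>>> step_arm:
  targets:
    - [[0,0,0.02,0],[0,0,0.02,0],[0,0,0.02,0],[0,0,0.02,0],[0,0,0.02,0],[0,0,0,0],[0,0,0,0],[0,0,0,0],[0,0,0,0],[0,0,0,0]]

```text
t: 6.45
position: [0.4603, -0.3225, -0.0077]
ee_rot: [0.0, 0.999, -0.046, 0.0]
force: [-1.2, 0.3, -0.1]
grip_width: 0.0548
grasp_force: 0.0
```

```bash
python3 - <<'E'
from h import *
S=env.get_image("scene");s=env.sense();x,y,_=s["position"]
im=S["color"][220:290,220:320,::-1].copy();k=7
im=cv2.resize(im,None,fx=k,fy=k,interpolation=2); im=cv2.convertScaleAbs(im,alpha=1.8,beta=20)
for z,c in((0,(0,0,255)),(.02,(0,255,0)),(.04,(255,0,0))):
  for d in(-.0275,.0275):
    u=(proj(S,(x,y+d,z))-[220,220]+.5)*k;cv2.circle(im,tuple(int(v) for v in u),4,c,-1)
cv2.imwrite("pics/s3.png",im)
E
```

```text
(no output)
```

View pics/s3.png

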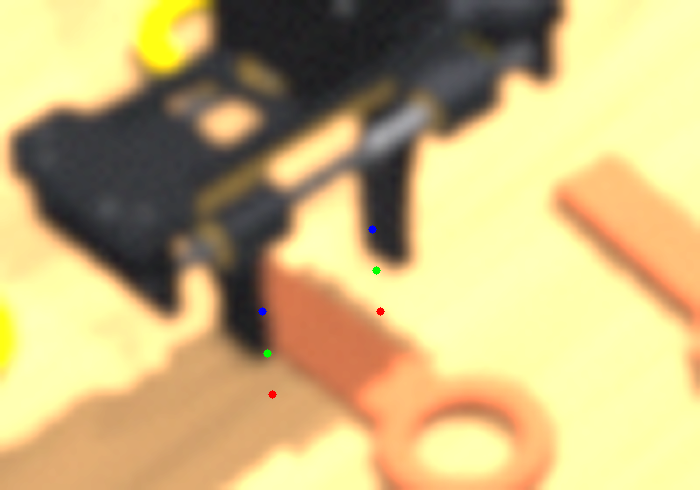

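The fingertips still sit at about z≈0.022 (crop (262,350) and (385,258)), roughly 25–30 mm above the reported TCP. I'll keep descending under a force check.

>>> step_arm:
  targets:
    - [[0,0,0.04,0],[0,0,0.04,0],[0,0,0.04,0],[0,0,0.04,0],[0,0,0.04,0],[0,0,0.04,0],[0,0,0.04,0],[0,0,0,0],[0,0,0,0],[0,0,0,0]]

```text
t: 7.33
position: [0.4603, -0.3225, -0.0189]
ee_rot: [0.0, 0.999, -0.046, 0.0]
force: [0.2, -0.6, 0.7]
grip_width: 0.0551
grasp_force: 0.0
```

>>> step_arm:
  targets:
    - [[0,0,0.02,0],[0,0,0.02,0],[0,0,0.02,0],[0,0,0.02,0],[0,0,0.02,0],[0,0,0,0],[0,0,0,0],[0,0,0,0],[0,0,0,0],[0,0,0,0]]

```text
t: 8.17
position: [0.4603, -0.3225, -0.0229]
ee_rot: [0.0, 0.999, -0.046, 0.0]
force: [0.0, 0.2, 0.2]
grip_width: 0.0548
grasp_force: 0.0
```

>>> step_arm:
  targets:
    - [[0,0,0,0],[0,0,0,0],[0,0,0,0],[0,0,0,0],[0,0,0,0],[0,0,0,0],[0,0,0,0],[0,0,0,0],[0,0,0,0],[0,0,0,0]]
  hand: 20
  squeeze: 40

```text
t: 9.0
position: [0.4611, -0.3229, -0.0219]
ee_rot: [0.0, 0.999, -0.046, 0.001]
force: [-0.0, 1.4, 4.8]
grip_width: 0.0202
grasp_force: 2.8
```

The tips have come to rest on the handle's top (z=10 mm, 4.8 N upward), so they are about 32 mm above the reported TCP. I'll open and go 8 mm lower.

>>> step_arm:
  targets:
    - [[0,0,-0.1,0],[0,0,0,0],[0,0,0,0],[0,0,0,0],[0,0,0,0],[0,0,0.1,0],[0,0,0.05,0],[0,0,0.05,0],[0,0,0.05,0],[0,0,0,0]]
  hand: 55

```text
t: 9.83
position: [0.4599, -0.3221, -0.0297]
ee_rot: [-0.0, 0.999, -0.046, -0.0]
force: [0.0, -1.0, 0.6]
grip_width: 0.055
grasp_force: 0.0
```

>>> step_arm:
  targets:
    - [[0,0,0.02,0],[0,0,0.02,0],[0,0,0,0],[0,0,0,0],[0,0,0,0],[0,0,0,0],[0,0,0,0],[0,0,0,0],[0,0,0,0],[0,0,0,0]]

```text
t: 10.67
position: [0.4603, -0.3225, -0.0305]
ee_rot: [0.0, 0.999, -0.046, 0.0]
force: [-0.4, -0.7, -0.3]
grip_width: 0.0552
grasp_force: 0.0
```

>>> step_arm:
  targets:
    - [[0,0,0,0],[0,0,0,0],[0,0,0,0],[0,0,0,0],[0,0,0,0],[0,0,0,0],[0,0,0,0],[0,0,0,0],[0,0,0,0],[0,0,0,0]]
  hand: 20
  squeeze: 40

```text
t: 11.5
position: [0.4603, -0.3224, -0.0306]
ee_rot: [-0.0, 0.999, -0.046, -0.0]
force: [0.4, 0.2, 0.1]
grip_width: 0.0293
grasp_force: 39.9
```

>>> step_arm:
  targets:
    - [[0,0,-0.2,0],[0,0,-0.5,0],[0,0,-0.9,0],[0,0,-0.9,0],[0,0,-0.9,0],[0,0,-0.8,0],[0,0,-0.5,0],[0,0,-0.3,0],[0,0,0,0],[0,-0.3,0,0]]

```text
t: 12.33
position: [0.4611, -0.3116, 0.1692]
ee_rot: [0.001, 0.999, -0.047, 0.0]
force: [-0.2, 0.3, -1.0]
grip_width: 0.0295
grasp_force: 39.9
```

>>> step_arm:
  targets:
    - [[0.1,-0.6,0,0],[0.1,-0.8,0,0],[0.1,-0.9,0,0],[0.1,-0.9,0,0],[0.1,-0.9,0,0],[0.1,-0.9,0,0],[0.1,-0.9,0,0],[0.1,-0.9,0,0],[0.1,-0.9,0,0],[0.1,-0.7,0,0]]

```text
t: 13.17
position: [0.5297, 0.0241, 0.1664]
ee_rot: [-0.001, 0.999, -0.045, -0.003]
force: [1.3, -0.6, -0.5]
grip_width: 0.0293
grasp_force: 39.9
```

>>> step_arm:
  targets:
    - [[0.1,-0.5,0,0],[0,-0.3,0,0],[0,-0.2,0,0],[0,0,0,0],[0,0,0,0],[0,0,0,0],[0,0,0,0],[0,0,0,0],[0,0,0,0],[0,0,0,0]]

```text
t: 14.0
position: [0.5397, 0.0593, 0.1696]
ee_rot: [0.0, 0.999, -0.046, 0.0]
force: [-0.2, 0.2, -0.6]
grip_width: 0.0294
grasp_force: 39.9
```

```bash
cat > meas.py <<'E'
from h import *
import sys
P={n:env.get_image(n) for n in("scene","top","wrist")}
s=env.sense();q=s["ee_rot"];print(s["t"],s["position"].round(4),"yaw",round(2*np.arctan2(q[2],q[1]),4),s["grip_width"],s["grasp_force"])
H={}
for n,p in P.items():
  for l in("sample_hole","sample_grip"):
    for r in env.spot_point(p,l)[:6]:
      u=px(r); 
      near=np.linalg.norm(u-proj(p,s["position"]+[.075*(l=="sample_hole"),0,.035]))
      if near<60: print(n,l,u.round(1),round(r["confidence"],2),round(near)); H.setdefault(l,[]).append((n,p,u)) 
for l,v in H.items():
  if len(v)>1: print(l,"tri",tri([(p,u) for n,p,u in v]).round(4))
S,T,W=P["scene"],P["top"],P["wrist"]
x,y,z=s["position"]; 
def crop(p,n,h,k):
  u=proj(p,(x+.06,y,z+.03));a=np.clip((u-h).astype(int),0,[640-2*h,400-2*h]);print(n,"crop origin",a,"scale",k)
  return cv2.resize(p["color"][a[1]:a[1]+2*h,a[0]:a[0]+2*h],None,fx=k,fy=k,interpolation=2)
im=np.hstack([crop(S,"scene",40,5),crop(T,"top",50,4)])[:,:,::-1]
cv2.imwrite("pics/"+sys.argv[1],np.ascontiguousarray(im))
E
python3 meas.py m1.png
```

```text
14.15 [0.5397 0.0597 0.1695] yaw -0.092 0.029386945649621795 39.94190990924835
scene sample_hole [404.2 158.6] 0.88 3
scene sample_grip [382.3 149. ] 0.74 1
top sample_hole [246.4 103. ] 0.68 5
wrist sample_grip [319.3 251.1] 0.84 1
sample_hole tri [0.6173 0.0492 0.2103]
sample_grip tri [0.5378 0.0594 0.203 ]
scene crop origin [362 117] scale 5
top crop origin [194  64] scale 4
```

View pics/m1.png

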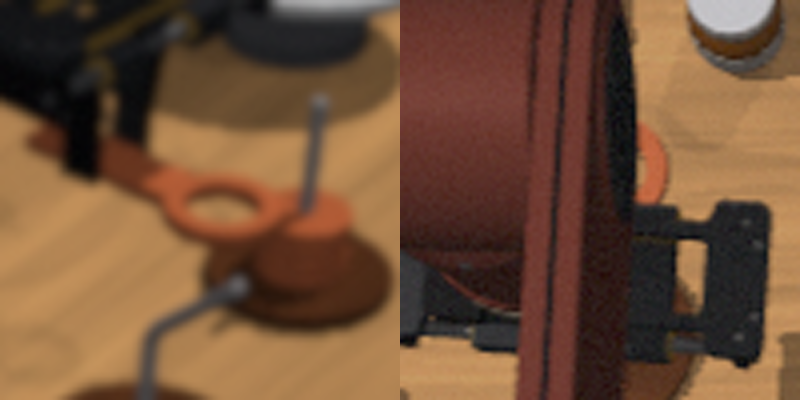

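Scene crop (left half) shows the sample held level, its hole at full-image (406,159). The bent rod's tip is below it at (410,174). The top camera is blocked by the arm, so I'll use scene and wrist.

```bash
cat > m2.py <<'E'
from h import *
S=env.get_image("scene");W=env.get_image("wrist");s=env.sense()
print(s["t"],s["position"].round(4))
H={}
for n,p in(("scene",S),("wrist",W)):
  for r in env.regions_of(p,"sample_grip"):
    m=r["mask"]
    hs,hi=cv2.findContours(m.astype(np.uint8),cv2.RETR_CCOMP,cv2.CHAIN_APPROX_NONE)
    for h,k in zip(hs,hi[0]) if hi is not None else []:
      if k[3]>=0 and len(h)>15:
        M=cv2.moments(h);u=np.array([M["m10"],M["m01"]])/M["m00"]
        if np.linalg.norm(u-proj(p,s["position"]+[.075,-.007,.035]))<40: H[n]=u;print(n,u.round(1),len(h),"pred",proj(p,s["position"]+[.075,-.007,.035]).round(1),at_z(p,u,s["position"][2]+.0356).round(4))
if len(H)==2: print("hole tri",tri([(S,H["scene"]),(W,H["wrist"])]).round(4))
print("rod tip predicted in wrist",proj(W,(.6164,.0773,.1455)).round(1),"bend",proj(W,(.570,.086,.099)).round(1),"foot",proj(W,(.560,.086,.012)).round(1))
for r in env.regions_of(W,"stand")[:2]: 
  ys,xs=np.nonzero(r["mask"]);print("stand",px(r),r["confidence"],xs.min(),xs.max(),ys.min(),ys.max())
E
python3 m2.py; python3 -c "
from h import *
W=env.get_image('wrist');save(W,'w3.png')"
```

```text
14.55 [0.5396 0.06   0.1694]
scene [407.  158.1] 29 pred [406.2 159. ] [0.6143 0.0575 0.205 ]
wrist [317.4 103.7] 225 pred [319.2 104. ] [0.6148 0.0538 0.205 ]
hole tri [0.6153 0.0541 0.207 ]
rod tip predicted in wrist [282.1 108.6] bend [284.7 168.8] foot [294.  165.7]
stand [275.072 165.4  ] 0.58 238 336 104 218
stand [316.992 151.48 ] 0.27 252 383 32 317
```

View pics/w3.png

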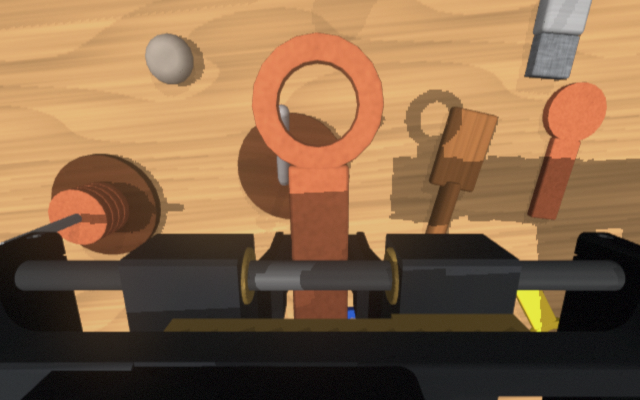

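The wrist view shows the tip at (283,107), matching its predicted (282,109), and the hole centre at (317,104). The hole has to go 23 mm in +y; then I lower it to just above the tip.

>>> step_arm:
  targets:
    - [[0,-0.2,0,0],[0,-0.2,0,0],[-0.02,-0.18,0,0],[0,0,0.2,0],[0,0,0.3,0],[0,0,0.3,0],[0,0,0.2,0],[0,0,0,0],[0,0,0,0],[0,0,0,0]]

```text
t: 15.58
position: [0.5411, 0.0828, 0.1295]
ee_rot: [0.0, 0.999, -0.046, -0.0]
force: [-0.3, -0.2, -0.7]
grip_width: 0.0295
grasp_force: 39.9
```

```bash
cat >> m2.py <<'E'
# find grey rod pixels inside the hole in the wrist view
g=W["color"].astype(int);h=cv2.cvtColor(W["color"],cv2.COLOR_RGB2HSV)
u=H.get("wrist",np.array([319,104]));yy,xx=np.mgrid[:400,:640]
m=((np.hypot(xx-u[0],yy-u[1])<38)&(h[...,1]<60)).astype(np.uint8)
n,lab,st,ce=cv2.connectedComponentsWithStats(m)
for i in range(1,n):
  if st[i,4]>40: print("grey blob",st[i],ce[i].round(1))
E
python3 m2.py
```

```text
15.6833 [0.5415 0.0829 0.1301]
scene [409.8 167.9] 23 pred [410.1 168.5] [0.6147 0.0773 0.1657]
wrist [317.5 103.7] 228 pred [319.1 103.7] [0.6166 0.0767 0.1657]
hole tri [0.616  0.0764 0.1666]
rod tip predicted in wrist [316.6 105.9] bend [311.1 176.9] foot [314.2 171.3]
stand [288.896 163.32 ] 0.94 252 370 100 224
grey blob [305 101  19  41 547] [314.9 120.8]
```

>>> step_arm:
  targets:
    - [[0,0,0.12,0],[0,0,0.13,0],[0,0,0.13,0],[0,0,0.12,0],[-0.1,-0.008,0.1,0],[-0.1,-0.008,0.1,0],[-0.1,-0.008,0.1,0],[-0.1,-0.008,0.1,0],[0,0,0,0],[0,0,0,0]]

```text
t: 16.67
position: [0.5247, 0.0859, 0.0932]
ee_rot: [0.0, 0.999, -0.046, -0.0]
force: [0.3, 0.1, -0.9]
grip_width: 0.0296
grasp_force: 39.9
```

```bash
python3 m2.py; python3 -c "
from workcell import env
s=env.sense();print(s['force'],s['wrist_torque'])"
```

```text
16.7667 [0.5256 0.0858 0.0938]
wrist [317.4 101.8] 236 pred [319.3 103.2] [0.6013 0.0796 0.1294]
rod tip predicted in wrist [319.4  61.2] bend [311.9 160.4] foot [315.2 159.1]
stand [313.984 140.32 ] 0.55 243 379 53 221
grey blob [ 303   64   26   76 1502] [314.6 100. ]
[ 0.01825967 -0.43872501 -1.59139417] [ 0.07029664  0.04707842 -0.04569946]
```

Threaded and centred, no contact force. Continuing down the slope to the bend.

>>> step_arm:
  targets:
    - [[-0.1,-0.008,0.1,0],[-0.1,-0.008,0.1,0],[-0.1,-0.008,0.1,0],[-0.1,-0.008,0.1,0],[-0.1,-0.008,0.1,0],[-0.1,-0.008,0.1,0],[-0.1,-0.008,0.1,0],[0,0,0,0],[0,0,0,0],[0,0,0,0]]

```text
t: 17.75
position: [0.4978, 0.0906, 0.0657]
ee_rot: [-0.0, 0.999, -0.046, 0.0]
force: [0.8, -0.5, -0.8]
grip_width: 0.0293
grasp_force: 39.9
```

```bash
cat >> m2.py <<'E'
for y in (60,75,90,105,120,135,150,160):
  r=np.nonzero((h[y,270:370,1]<60))[0]+270
  if len(r): print(y,"rod cols",r.min(),r.max(),end="; ")
s=env.sense();print("F",s["force"].round(2))
E
python3 m2.py;  python3 -c "
from h import *
W=env.get_image('wrist');a=W['color'][20:240,200:440];S=env.get_image('scene');b=S['color'][130:230,340:440]
im=np.hstack([cv2.resize(a,(480,440)),cv2.resize(b,(310,440),interpolation=2)])[:,:,::-1];cv2.imwrite('pics/w4.png',np.ascontiguousarray(im))"
```

```text
17.85 [0.498  0.0906 0.0658]
rod tip predicted in wrist [326.7 -51.3] bend [314.8 111. ] foot [317.6 127.3]
stand [313.92 114.4 ] 0.61 235 391 0 200
grey blob [ 302   67   25   75 1471] [312.7 101.2]
60 rod cols 305 327; 75 rod cols 304 325; 90 rod cols 303 324; 105 rod cols 302 322; 120 rod cols 302 320; 135 rod cols 304 318; F [ 0.17  1.2  -1.29]
```

View pics/w4.png

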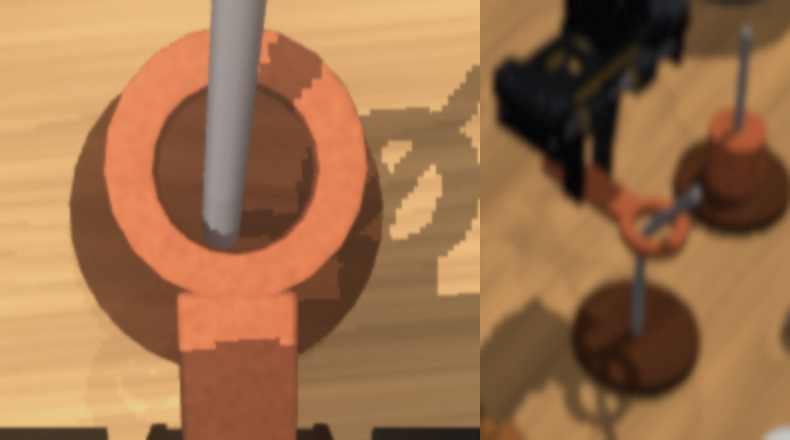

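The wrist crop (left) shows the rod through the hole, just short of the bend at full-image (310,137). It sits about 2.5 mm left of the hole centre, and the foot's centre is near (313,122). I'll correct this while rounding the bend.

>>> step_arm:
  targets:
    - [[-0.07,-0.02,0.09,0],[-0.07,-0.02,0.1,0],[-0.08,-0.02,0.1,0],[-0.03,-0.01,0.08,0],[-0.03,-0.01,0.08,0],[-0.02,-0.01,0.08,0],[0,0,0,0],[0,0,0,0],[0,0,0,0],[0,0,0,0]]

```text
t: 18.93
position: [0.4862, 0.0953, 0.0445]
ee_rot: [-0.0, 0.999, -0.046, 0.0]
force: [0.2, -0.2, -1.0]
grip_width: 0.0294
grasp_force: 39.9
```

```bash
cat >> m2.py <<'E'
# foot circle: dark brown, fit
d=((h[...,2]<110)&(h[...,1]>90)&(h[...,0]<20)).astype(np.uint8)
for r in env.regions_of(W,"stand")[:1]:
  mm=r["mask"].astype(np.uint8);c=np.vstack([k.reshape(-1,2) for k in cv2.findContours(mm,cv2.RETR_EXTERNAL,2)[0]])
  xs=[]
  P3=np.array([at_z(W,q,.012)[:2] for q in c])
  from scipy.optimize import least_squares
  f=least_squares(lambda v:np.hypot(*(P3-v).T)-.06,[.561,.087],loss="soft_l1",f_scale=.001);res=abs(f.fun);print("foot fit",f.x.round(4),np.median(abs(np.hypot(*(P3-f.x).T)-.06)))
E
python3 m2.py
```

```text
19.0333 [0.4862 0.0952 0.0445]
rod tip predicted in wrist [ 344.4 -159.1] bend [322.7  79.1] foot [322.6 109.8]
stand [321.28  98.2 ] 0.65 232 403 0 190
grey blob [ 306   67   27   56 1191] [317.8  92.3]
60 rod cols 309 332; 75 rod cols 308 331; 90 rod cols 307 329; 105 rod cols 306 327; 120 rod cols 310 321; F [-0.31 -0.32 -1.02]
foot fit [0.5568 0.0896] 0.008763769411313533
```

>>> step_arm:
  targets:
    - [[-0.04,0,0.1,0],[0,0,0.15,0],[0,0,0.2,0],[0,0,0.2,0],[0,0,0.2,0],[0,0,0.2,0],[0,0,0.15,0],[0,0,0.1,0],[0,0,0,0],[0,0,0,0]]

```text
t: 20.07
position: [0.4841, 0.0954, -0.008]
ee_rot: [0.0, 0.999, -0.046, -0.0]
force: [0.8, 0.9, -0.8]
grip_width: 0.0296
grasp_force: 39.9
```

```bash
python3 m2.py
```

```text
20.1667 [ 0.4848  0.0955 -0.0074]
rod tip predicted in wrist [ 399.2 -778.5] bend [325.2  47.4] foot [323.8 103.8]
stand [317.824  91.28 ] 0.9 204 429 0 211
stand [318.592 156.68 ] 0.54 252 383 36 318
grey blob [ 299   67   37   52 1589] [315.6  90.7]
60 rod cols 300 336; 75 rod cols 299 334; 90 rod cols 299 332; 105 rod cols 300 329; F [-0.51  0.26 -1.17]
foot fit [0.5589 0.09  ] 0.023846318239393306
```

>>> step_arm:
  targets:
    - [[0,0,0.05,0],[0,0,0.05,0],[0,0,0.05,0],[0,0,0.05,0],[0,0,0.03,0],[0,0,0,0],[0,0,0,0],[0,0,0,0],[0,0,0,0],[0,0,0,0]]

```text
t: 21.2
position: [0.4844, 0.0954, -0.0168]
ee_rot: [-0.0, 0.999, -0.046, 0.0]
force: [-0.8, -0.1, -1.3]
grip_width: 0.0296
grasp_force: 39.9
```

>>> step_arm:
  targets:
    - [[0,0,0.02,0],[0,0,0.02,0],[0,0,0.01,0],[0,0,0,0],[0,0,0,0],[0,0,0,0],[0,0,0,0],[0,0,0,0],[0,0,0,0],[0,0,0,0]]

```text
t: 22.03
position: [0.4844, 0.0954, -0.0188]
ee_rot: [-0.0, 0.999, -0.046, 0.0]
force: [-3.0, 0.1, 5.2]
grip_width: 0.0294
grasp_force: 39.9
```

Contact on the foot at exactly the expected height. Releasing.

>>> step_arm:
  targets:
    - [[0,0,0,0],[0,0,0,0],[0,0,0,0],[0,0,0,0],[0,0,0,0],[0,0,0,0],[0,0,0,0],[0,0,0,0],[0,0,0,0],[0,0,0,0]]
  hand: 55

```text
t: 22.87
position: [0.4843, 0.0954, -0.019]
ee_rot: [-0.0, 0.999, -0.046, -0.0]
force: [0.0, -0.4, 0.3]
grip_width: 0.055
grasp_force: 0.0
```

>>> step_arm:
  targets:
    - [[-0.1,0,-0.1,0],[-0.1,0,-0.3,0],[-0.2,0,-0.5,0],[-0.3,0,-0.6,0],[-0.3,0,-0.6,0],[-0.2,0,-0.6,0],[0,0,-0.4,0],[0,0,-0.2,0],[0,0,0,0],[0,0,0,0]]

```text
t: 23.7
position: [0.4366, 0.0998, 0.1129]
ee_rot: [-0.0, 0.999, -0.046, 0.0]
force: [0.7, 0.3, 0.2]
grip_width: 0.055
grasp_force: 0.0
```

```bash
python3 - <<'E'
from h import *
P={n:env.get_image(n) for n in("scene","top","wrist")}
for n,p in P.items():
  for l,z in(("sample_hole",.017),("sample_grip",.017),("stand",0),("blank",0)):
    for r in env.spot_point(p,l)[:5]:
      X=at_z(p,px(r),z)
      if l=="blank" or X[1]>.05: print(n,l,px(r).round(1),round(r["confidence"],2),X.round(3))
E
```

```text
scene sample_hole [389.  203.6] 0.7 [0.556 0.086 0.017]
scene sample_grip [369.1 192.8] 0.6 [0.48  0.095 0.017]
scene stand [386.6 205.9] 0.9 [ 0.545  0.092 -0.   ]
scene blank [316.8 252.7] 0.79 [ 0.518 -0.193  0.   ]
top sample_hole [246.  142.8] 0.69 [0.571 0.086 0.017]
top sample_grip [242.8 174.3] 0.88 [0.487 0.096 0.017]
top stand [247.2 148. ] 0.66 [0.56  0.086 0.   ]
top blank [356.1 157.4] 0.83 [ 0.527 -0.207  0.   ]
wrist sample_grip [319.4 140.6] 0.73 [0.485 0.095 0.017]
wrist stand [321.4  55.7] 0.67 [0.557 0.086 0.   ]
```

```bash
python3 -c "
from workcell import env
print(env.finish_job())"
```

```text
the job is handed in; nothing more can be done
None
```

I handed the job in at about 24 s: the drilled terracotta sample is over the bent rod and on the wooden foot, let go with its hole about 2 mm from my estimate of the foot's centre and at the expected resting height, the blank within measurement error of where it lay, and no verdict returned.

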